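# Turn over the settled paste tin and stand it back in its drip tray

### The arm

A 6-joint arm with a two-finger parallel gripper is mounted at the origin on the work surface. World frame = base frame: x ahead of the robot, y to its left, z up, the work surface at z = 0. Lengths are in m, angles in rad, forces in N, time in s.
With the tool pointing down it reaches from about 0.325 to 0.85 m from the base axis. Payload 15.5 kg.
Tool frame: the origin (TCP) lies at the very end of the fingers, on their centre line; the grasp point (between the pads) lies 19 mm behind it (ctrl.grip_depth is the distance from the TCP to the grasp point, in m); z points along the fingers, y is the line along which they close (so a half turn about z gives the same grasp; the last joint's range is limited). The gripper opens to 91 mm and grips with 3 to 60 N. Pads are 32 mm wide; open, the fingers measure 118 mm over their backs; the gripper's body (76 mm by 178 mm) begins 60 mm behind the grasp point.
Start: joints at [-1.248, 0.494, 1.345, -0, 1.302, -0.096], TCP at [0.254, -0.571, 0.214] pointing down, gripper open.
Joint ranges: [-2.91, 2.91], [-0.82, 2.16], [0.22, 2.67], [-1.22, 4.37], [0.12, 2.79], [-3.08, 3.08]. Speed limits (rad/s): [1.89, 1.89, 2.57, 3.01, 3.01, 3.01].

### API

Orientations are given as a 3x3 rotation matrix whose columns are the frame's x, y, z axes.
In Python, from rig import ctrl, cams gives the robot as it stands. Calls block until the motion is done:
- ctrl.movep(position, orientation): joint-space move of the TCP to a pose.
- ctrl.move_straight(position, attitude=None, vel=0.15, f_stop=None): straight line of the TCP; attitude=None keeps the orientation; vel is the mean speed in m/s. With f_stop (N) it stops when the force on the tool has changed by that much, and returns True; else False.
- ctrl.move_j(angles): joint-space move.
- ctrl.gripper_to(opening, grasp_force=None): opening from 0.0 (shut) to 1.0 (fully open); grasp_force is the grip in N (None keeps the last); returns when the fingers have stopped.
- ctrl.hold(seconds).
- ctrl.inverse_kinematics(position, orientation): joint angles nearest the present ones, or None.
- cams.grab_frame(name): name is "scene" or "top" or "wrist"; returns the picture (400x640x3 uint8, red, green, blue); there is no depth.
- cams.calibration(name): a dict with "intrinsics" (3x3 intrinsics, pixels), "dist" ([k1, k2, p1, p2, k3] as OpenCV has them; the pictures are not rectified), "R" (3x3) and "t" (3): a world point X has camera coordinates R X + t. Camera axes: x right, y down, z forward; pixel columns grow to the right and rows downward; lengths in m; the calibration is good to about 2 mm. A picture is of the moment at which its call begins: read the wrist's pose just before it. calibration takes no time and is no camera call; for the wrist camera it gives the pose at the moment of the call.
A pose or a line that the arm cannot do raises ctrl.Unreachable and nothing moves.
- ctrl.finish_job(): hands the job in; it is judged then, once.
Trained networks look in the newest picture that a camera, given by its name, has taken for a name from the list of things; names that differ only in an ending like _2 or _b are one class to them, and where a whole thing is asked for, a point or a joint stands for the part that bears it (a point fixed in the world has none). Each returns a list of dicts, best first, with "p" (0 to 1); they miss things now and then, are a little off and sometimes report something else, mostly with a low value. They report only what shows in the picture. A call takes as long as a camera call. They do not tell look-alikes from the thing itself.
- cams.masks_of(camera, thing): "mask" (400x640 bool, what is visible of it) and "extent" ([left, top, width, height] in pixels, round what is visible of it).
Readings, each from a call of its own:
- ctrl.current_clock(): time.
- ctrl.current_q(): joint angles.
- ctrl.current_joint_vel(): joint speeds.
- ctrl.current_joint_torque(): joint torques, N m.
- ctrl.current_eef_pos(): TCP position.
- ctrl.current_tcp_rot(): TCP orientation.
- ctrl.current_contact_force(): force on the tool from outside, world axes, zero at the start.
- ctrl.current_moment(): the same for the moment, N m.
- ctrl.current_grip_width(): opening from 0.0 (shut) to 1.0 (fully open).
- ctrl.current_grip_force(): force on a finger pad.
Only numpy, scipy, OpenCV 4.12 (cv2) and the standard library are available. Lean on these libraries where they do the work, as an engineer would, in place of code of your own. Each camera call takes 0.05 s, during which the arm holds its last target. There are 200 camera calls.

### The job

The assembly paste in the square tin has settled: turn the closed tin upside down and let it stand on its cap, released, for a good second, then turn it the right way up again and stand it flat in the middle of the shallow drip tray. Handle it gently: never let it drop, topple over or be swung about, and leave the blue bin, the spray can and the round tub where they are.

Things in the scene. Friction and masses are not known exactly. Their poses are not given: they have to be found in the camera images.
- tin: closed square tin, bare metal, paper band, black screw cap; 108 mm tall, 0.16 to 0.32 kg, rigid. Body 48 x 48 mm square, 80 mm high, then a short neck and the round cap. Origin: centre of the underside; z runs along the axis to the cap, x and y are square to its flat sides. Starts upright on the bench, yaw within 30 degrees
- tin_cap (a point): centre of the cap's flat top, 108 mm along the tin's z from its origin. The cap is 44 mm in diameter, spans 84 to 108 mm and does not turn; the tin can stand on it
- tin_mid (a point): the tin's centre of mass, on its axis, 50 mm from the underside. Lying, the tin rests on one of its flat sides without rolling, its axis 24 mm above the bench. It withstands a firm grip (100 N), but gripped well away from this point it may swivel a few degrees between the fingers
- tray: shallow square dark steel drip tray fixed to the bench, 118 x 118 mm outside, 110 x 110 mm inside, rim 14 mm high, floor 4 mm thick. Origin: centre of its underside, on the bench top (z = 0); z up. The tin fits in it at any yaw.
- bin: blue open parts bin holding sockets, 140 x 110 mm, 75 mm high, loose, a bystander. Origin: centre of its underside. Bin and tray stand on the left and right of the tin, either way round
- aerosol: grey spray can with a black cap, 52 mm diameter, 188 mm tall, upright, a bystander. Origin: centre of its underside
- tub: round white lidded tub, 90 mm diameter, 82 mm tall, upright, a bystander. Origin: centre of its underside
Things that resemble listed ones, but are neither listed nor needed, are in the scene too. Of the things shaped like the tray, the steel one is meant.

How it is judged:
By the outcome, as a careful person would: the job done as asked, in the order asked, and still so for the second after the job is handed in, with the robot touching nothing.
It also fails if it takes over 72 s, if anything falls off the work surface, if the arm or the gripper's body presses on something with over 40 N, if the wrist force passes 120 N, or if a joint passes its speed limit or range.

## Working session

There is one attempt and no reset: what is moved stays moved. The work goes in short steps, each a Python script; the robot and the scene stay as the last script left them, time stands still between calls to the robot, and variables do not carry over. Pictures are saved under pics/ and viewed, at most 12 in all, crops included, and the job is handed in when it is done.

```bash
mkdir -p pics; ls; python3 - <<'E'
from rig import ctrl,cams
import cv2,numpy as np
ims=[]
for n in("scene","top"):
    im=cams.grab_frame(n); cv2.imwrite(f"pics/{n}0.png",im[:,:,::-1])
    for th in("tin","tray","bin","aerosol","tub","tin_cap"):
        for d in cams.masks_of(n,th)[:4]: print(n,th,round(d["p"],2),d["extent"],int(d["mask"].sum()))
    c=cams.calibration(n); print(n,np.round(-c["R"].T@c["t"],3).tolist(),c["intrinsics"][0][0])
print(ctrl.current_clock())
E
```

```text
pics
scene tin 0.58 [325.9, 198.5, 23.2, 33.2] 462
scene tray 0.9 [371.0, 157.3, 49.8, 42.4] 1141
scene tray 0.62 [349.2, 123.8, 42.8, 32.6] 955
scene tray 0.41 [320.8, 198.8, 27.9, 30.1] 568
scene bin 0.66 [222.0, 205.5, 53.2, 61.2] 1944
scene aerosol 0.68 [442.2, 164.8, 31.2, 41.1] 740
scene tub 0.96 [201.5, 278.9, 36.2, 37.1] 1030
scene tin_cap 0.8 [321.6, 197.1, 24.1, 32.8] 468
scene [1.08, -0.302, 1.219] 432.95761561617667
top tin 0.5 [302.5, 184.8, 18.4, 19.3] 239
top tray 0.74 [215.5, 195.7, 37.9, 38.7] 1237
top tray 0.73 [212.4, 251.0, 44.4, 38.2] 1296
top tray 0.66 [231.4, 136.3, 39.6, 38.4] 1172
top bin 0.61 [373.2, 183.0, 32.9, 47.4] 1587
top tub 0.96 [415.1, 145.2, 31.6, 32.4] 648
top tin_cap 0.48 [299.2, 184.4, 21.5, 21.7] 248
top [0.272, 0.015, 1.742] 517.3439686778041
0.7
```

View pics/scene0.png

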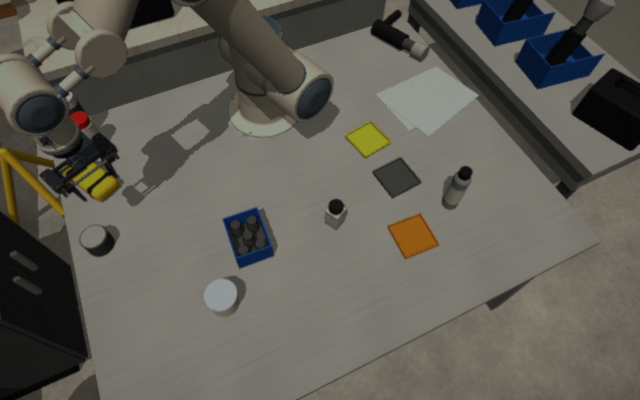

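View pics/top0.png

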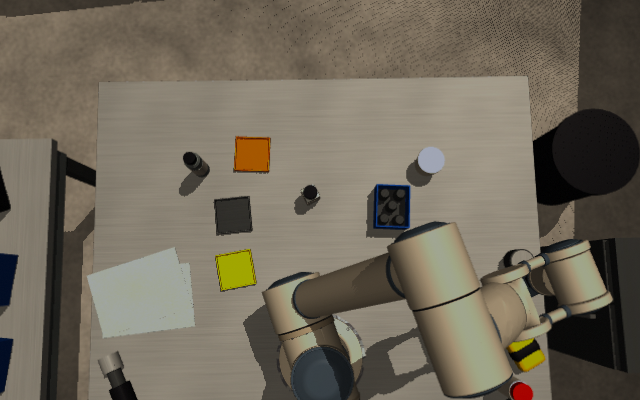

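The scene picture shows the tin at (336,212), black cap at (336,206). Tray-shaped things are yellow (368,139), dark steel (397,177) and orange (413,236). Bystanders are the bin (248,237), tub (221,297) and can (458,187). There is also a grey pot at (96,239).
In the top picture the tin's cap is at (310,191). The only tin-like alternatives are the can (196,164) and the grey pot (518,260). I choose the tin at (310,191) and the dark steel tray at (233,215), not orange (252,155) or yellow (236,270).

```bash
cat > h.py <<'E'
from rig import ctrl,cams
import cv2,numpy as np
from scipy.spatial.transform import Rotation as Ro
def ray(c,px):
    K,d=np.array(c["intrinsics"]),np.array(c["dist"])
    u=cv2.undistortPoints(np.array(px,float).reshape(-1,1,2),K,d).reshape(-1,2)
    R=np.array(c["R"]);t=np.array(c["t"])
    return -R.T@t,np.c_[u,np.ones(len(u))]@R
def onplane(c,px,z):
    o,D=ray(c,px); return o+D*((z-o[2])/D[:,2])[:,None]
def project(c,X):
    R=np.array(c["R"]);return cv2.projectPoints(np.array(X,float).reshape(-1,1,3),cv2.Rodrigues(R)[0],np.array(c["t"],float),np.array(c["intrinsics"]),np.array(c["dist"]))[0].reshape(-1,2)
def tool(az,dip,flip=1):
    """tool z: azimuth az, dip below horizontal (rad); y horizontal"""
    z=np.array([np.cos(dip)*np.cos(az),np.cos(dip)*np.sin(az),-np.sin(dip)])
    y=flip*np.array([-np.sin(az),np.cos(az),0]); return np.c_[np.cross(y,z),y,z]
E
python3 - <<'E'
from h import *
S,T=cams.calibration("scene"),cams.calibration("top")
im={n:cv2.imread(f"pics/{n}0.png") for n in("scene","top")}
def dark(n,x0,x1,y0,y1,th):
    g=im[n][y0:y1,x0:x1].max(2)<th
    k,l,s,c=cv2.connectedComponentsWithStats(g.astype(np.uint8)); i=1+s[1:,4].argmax(); return c[i]+[x0,y0],s[i]
for n,c,b,z in(("scene",S,(322,350,194,216),.105),("top",T,(298,324,180,200),.108)):
    p,s=dark(n,*b,45); print("cap",n,p,s[2:],onplane(c,p,z)[0])
for n,c,b in(("scene",S,(362,430,150,205)),("top",T,(208,260,190,240))):
    p,s=dark(n,*b,95); print("tray",n,p,s[2:],onplane(c,p,.010)[0])
for n,px,z in(("bin",(392,206),.075),("tub",(431,160),.082),("can",(190,158),.188),("yellow",(236,270),.01),("orange",(252,155),.01)): print(n,onplane(T,px,z)[0])
w=cams.calibration("wrist");R0=ctrl.current_tcp_rot();print("wristcam in tool",R0.T@(-w["R"].T@w["t"]-ctrl.current_eef_pos()), (w["R"]@R0).round(2).tolist(),w["intrinsics"][0][0])
q0=ctrl.current_q()
# reach check: azimuths, dip 40/50
for a in range(0,360,30):
    o=[]
    for dip in(40,50):
        for f in(1,-1):
            q=ctrl.inverse_kinematics([.55,.02,.06],tool(np.radians(a),np.radians(dip),f)); o.append(None if q is None else np.round(q,2).tolist())
    print(a,o)
E
```

```text
cap scene [335.52694611 206.40718563] [ 15  15 167] [0.53962494 0.02300387 0.105     ]
cap top [309.76582278 192.33544304] [ 14  15 158] [0.53049847 0.02508913 0.108     ]
tray scene [396.22012038 177.15735168] [  50   42 1163] [0.48009215 0.28465892 0.01      ]
tray top [232.61032162 215.34854151] [  40   40 1337] [0.47258006 0.28604191 0.01      ]
bin [ 0.48573157 -0.24155604  0.075     ]
tub [ 0.63447427 -0.37417825  0.082     ]
can [0.63036847 0.38746548 0.188     ]
yellow [0.29002453 0.27475492 0.01      ]
orange [0.67835509 0.22015376 0.01      ]
wristcam in tool [ 0.07129211 -0.00066138 -0.17060432] [[0.0, 1.0, -0.0], [-0.97, -0.0, -0.25], [-0.25, 0.0, 0.97]] 354.17489421295943
0 [[-0.14, 0.86, 2.44, 3.01, 1.03, 1.54], [-0.14, 0.86, 2.44, 3.01, 1.03, -1.6], [-0.12, 0.66, 2.3, 2.98, 0.52, 1.62], [-0.12, 0.66, 2.3, 2.98, 0.52, -1.53]]
30 [[-0.53, 0.79, 2.29, 2.04, 0.84, 1.65], [-0.53, 0.79, 2.29, 2.04, 0.84, -1.49], [-0.42, 0.65, 2.19, 1.82, 0.57, 2.03], [-0.42, 0.65, 2.19, 1.82, 0.57, -1.11]]
60 [[-0.6, 0.77, 1.96, 1.18, 0.97, 2.08], [-0.6, 0.77, 1.96, 1.18, 0.97, -1.06], [-0.5
[... 758 characters left out ...]
, 1.19], [0.12, 1.02, 1.02, -0.32, 1.91, -1.95], [0.1, 0.92, 1.15, -0.27, 1.72, 1.2], [0.1, 0.92, 1.15, -0.27, 1.72, -1.95]]
240 [[0.27, 0.95, 1.25, -0.57, 1.64, 0.96], [0.27, 0.95, 1.25, -0.57, 1.64, -2.18], [0.23, 0.85, 1.33, -0.49, 1.49, 0.93], [0.23, 0.85, 1.33, -0.49, 1.49, -2.21]]
270 [[0.39, 0.85, 1.56, -0.83, 1.29, 0.87], [0.39, 0.85, 1.56, -0.83, 1.29, -2.27], [0.32, 0.77, 1.6, -0.73, 1.16, 0.76], [0.32, 0.77, 1.6, -0.73, 1.16, -2.39]]
300 [None, None, [0.34, 0.69, 1.89, -1.12, 0.78, 0.73], [0.34, 0.69, 1.89, -1.12, 0.78, -2.41]]
330 [[0.29, 0.78, 2.25, 4.03, 0.79, 1.45], [0.29, 0.78, 2.25, 4.03, 0.79, -1.69], [0.2, 0.65, 2.16, 4.26, 0.49, 1.1], [0.2, 0.65, 2.16, 4.26, 0.49, -2.04]]
```

```bash
python3 - <<'E'
import cv2
a=cv2.imread("pics/scene0.png")[180:245,300:380];b=cv2.imread("pics/top0.png")[165:225,270:350]
cv2.imwrite("pics/crop0.png",cv2.vconcat([cv2.resize(x,(480,290),interpolation=3) for x in(a,b)]))
E
```

```text
(no output)
```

View pics/crop0.png

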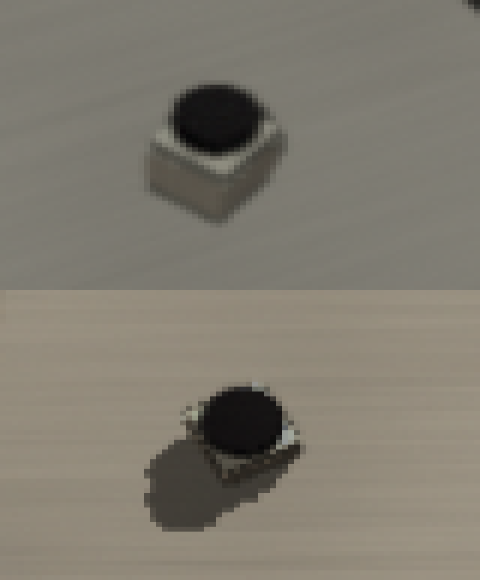

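The crop shows one square metal tin with a round black cap, turned about 20°, in both views, so the choice holds. Next is a closer wrist view of the tin and tray.

```bash
cat >> h.py <<'E'
from scipy.optimize import minimize
def boxpts(s,z0,z1): return np.array([[a*s/2,b*s/2,z] for a in(-1,1) for b in(-1,1) for z in(z0,z1)])
a_=np.linspace(0,2*np.pi,24,endpoint=False)
TIN=[boxpts(.048,0,.080),np.array([[.022*np.cos(t),.022*np.sin(t),z] for t in a_ for z in(.084,.108)])]
TRAY=[boxpts(.118,0,.014)]
def sil(c,parts,x,y,yaw,inv=False,z0=0):
    m=np.zeros((400*4,640*4),np.uint8);R=Ro.from_euler("z",yaw).as_matrix()
    if inv: R=R@np.diag([1,-1,-1.])
    for P in parts:
        p=project(c,P@R.T+[x,y,z0+(.108 if inv else 0)]); cv2.fillConvexPoly(m,cv2.convexHull(np.round((p+.5)*4).astype(np.int32)),255)
    return cv2.resize(m,(640,400),interpolation=cv2.INTER_AREA)/255.
def fit(c,parts,mask,x0,inv=False,z0=0):
    best=None
    for yw in np.radians([-30,0,30]) if len(x0)<3 else [x0[2]]:
        f=lambda v:np.abs(sil(c,parts,v[0]/100,v[1]/100,v[2]/10,inv,z0)-mask).sum()
        s=np.array([x0[0]*100,x0[1]*100,yw*10]);sx=np.vstack([s]+[s+1.5*e for e in np.eye(3)])
        r=minimize(f,s,method="Nelder-Mead",options=dict(initial_simplex=sx,maxiter=150,xatol=.003))
        if best is None or r.fun<best.fun: best=r
    return best.x/[100,100,10],best.fun/mask.sum()
E
python3 - <<'E'
from h import *
t0=ctrl.current_clock()
ctrl.movep([.50,.12,.30],tool(0,np.pi/2))
print("t",t0,ctrl.current_clock(),ctrl.current_q().round(2))
c=cams.calibration("wrist");im=cams.grab_frame("wrist")[:,:,::-1].copy()
cv2.imwrite("pics/w0.png",im)
import pickle;out={}
for th,P,x0 in(("tin",TIN,(.533,.024)),("tray",TRAY,(.475,.285))):
    for d in cams.masks_of("wrist",th):
        print(th,round(d["p"],2),d["extent"],d["mask"].sum())
        x,e=fit(c,P,d["mask"].astype(float),x0); print(x[:2].round(4),np.degrees(x[2]).round(1),round(e,3))
        if e<.5: cv2.drawContours(im,cv2.findContours((sil(c,P,*x)>.5).astype(np.uint8),0,1)[0],-1,(0,0,255),1)
im2=cams.grab_frame("top")
pickle.dump((c,),open("w0.pkl","wb"));cv2.imwrite("pics/w0b.png",im);print(ctrl.current_clock())
E
```

```text
t 0.7 3.3083 [ 0.12  0.26  1.48 -0.    1.4  -1.45]
tin 0.81 [212.5, 166.5, 61.3, 62.0] 2539
[0.5334 0.0243] 26.9 0.084
tray 0.94 [405.5, 0.5, 101.6, 51.3] 4483
[1.13  0.045] -282.1 1.0
tray 0.85 [346.5, 251.2, 82.1, 76.4] 3146
[0.6824 0.2194] -93.4 1.083
tray 0.76 [400.3, 101.3, 98.5, 91.5] 8483
[0.4752 0.2844] 4.9 0.025
3.5083
```

View pics/w0b.png

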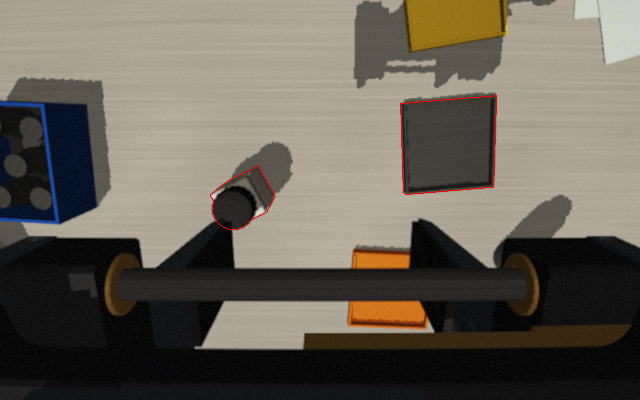

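The fit is good: the tin outline at (242,198) and the steel tray outline at (449,144) match the picture. That gives tin (0.533, 0.024) at yaw 27° and tray (0.475, 0.284), which agrees with the top camera. The plan is two 90° turns per inversion, lying the tin down in between with the tool tilted 40–50°, then the same in reverse.

```bash
cat >> h.py <<'E'
D=np.radians; r_=.008; A,B=D(40),D(50); GD=.019
def pose(mid,az,dip,back=0,dz=0):
    """TCP pose gripping a tin whose centre of mass is mid; y axis is kept continuous between az~90 and az~270"""
    R=tool(az,dip,-1 if np.sin(az)>0 else 1); return np.array(mid)+[0,0,dz]+R[:,2]*(GD-r_-back),R
def dur(p,R,T):
    d=np.linalg.norm(p-ctrl.current_eef_pos()); return ctrl.move_straight(p,R,vel=max(d/T,.005))
def approach(mid,az,dip,via=True):
    p,R=pose(mid,az,dip,back=.11); ctrl.movep(p,R)
    p,R=pose(mid,az,dip); ctrl.move_straight(p,R,vel=.09)
def grip(f=40):
    ctrl.gripper_to(0.0,f); print("grip",round(ctrl.current_grip_width()*91,1),round(ctrl.current_grip_force(),1),"t",round(ctrl.current_clock(),1))
def lower(mid,az,dip,margin=.006):
    p,R=pose(mid,az,dip,dz=margin); ctrl.move_straight(p,R,vel=.05)
    p,R=pose(mid,az,dip,dz=-.004); s=ctrl.move_straight(p,R,vel=.012,f_stop=3)
    print("touch",s,"z err",round((ctrl.current_eef_pos()-pose(mid,az,dip)[0])[2]*1e3,1),"t",round(ctrl.current_clock(),1))
def release(back=.11):
    ctrl.gripper_to(1.0); p=ctrl.current_eef_pos()-ctrl.current_tcp_rot()[:,2]*back; ctrl.move_straight(p,vel=.12)
X,Y,YAW=.5334,.0243,D(26.9)
UP,LIE,INV=[X,Y,.050],[X,Y,.024],[X,Y,.058]
E
python3 - <<'E'
from h import *
a1=YAW+np.pi/2; W=D(90);E_=D(270)
for n,a in dict(g1=(UP,a1,A),g1b=(UP,a1,A,.11),l1=(UP,a1,A,0,.08),t1=(LIE,E_,B,0,.10),s1=(LIE,E_,B),r1=(LIE,E_,B,.11),g2b=(LIE,W,B,.11),g2=(LIE,W,B),l2=(LIE,W,B,0,.08),t2=(INV,E_,A,0,.06),s2=(INV,E_,A),r2=(INV,E_,A,.11),tr=([.4752,.2844,.054],W,A),trb=([.4752,.2844,.054],W,A,.11),tru=([.4752,.2844,.054],W,A,0,.08)).items():
    q=ctrl.inverse_kinematics(*pose(*a)); print(n,None if q is None else q.round(2))
    if q is None: raise SystemExit
approach(UP,a1,A); grip()
p,R=pose(UP,a1,A,dz=.08); ctrl.move_straight(p,R,vel=.06)
print("F",ctrl.current_contact_force().round(1),"t",ctrl.current_clock())
im=cams.grab_frame("scene");cv2.imwrite("pics/s1.png",cv2.resize(im[130:290,250:450,::-1],(800,640))[:600])
E
```

```text
g1 [-0.4   0.93  1.38  0.52  1.57 -1.07]
g1b [-0.47  0.89  1.18  0.48  1.8  -1.01]
l1 [-0.4   0.81  1.37  0.52  1.68 -1.01]
t1 [ 0.33  0.67  1.61 -0.7   1.22  0.7 ]
s1 [ 0.33  0.83  1.65 -0.76  1.08  0.84]
r1 [ 0.44  0.72  1.54 -0.65  1.29  0.75]
g2b [-0.56  0.7   1.6   0.6   1.32 -0.86]
g2 [-0.46  0.81  1.7   0.7   1.1  -0.94]
l2 [-0.46  0.68  1.67  0.66  1.22 -0.83]
t2 [ 0.39  0.76  1.59 -0.82  1.33  0.82]
s2 [ 0.39  0.85  1.6  -0.84  1.26  0.91]
r2 [ 0.51  0.78  1.46 -0.73  1.46  0.82]
tr [-0.08  0.8   1.93  1.18  0.97 -1.07]
trb [-0.25  0.65  1.91  0.97  1.12 -0.94]
tru [-0.08  0.63  1.91  1.08  1.05 -0.87]
grip 47.9 40.0 t 6.7
F [-0.1 -0.8 -1.9] t 8.1583
```

View pics/s1.png

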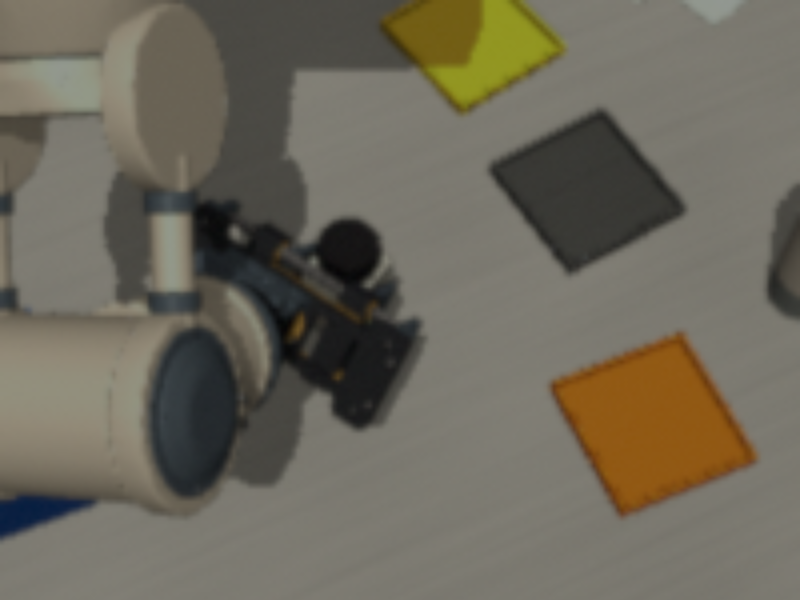

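The tin is held upright and lifted (cap at (348,250) in the crop), width 47.9 mm, weight 1.9 N. Now the first quarter turn to lying, then the regrasp.

```bash
python3 - <<'E'
from h import *
W=D(90);E_=D(270)
p,R=pose(LIE,E_,B,dz=.10); dur(p,R,3.0)
print("t",ctrl.current_clock(),ctrl.current_contact_force().round(1))
lower(LIE,E_,B); release()
c=cams.calibration("wrist");im=cams.grab_frame("wrist");cv2.imwrite("pics/w1.png",im[:,:,::-1])
P=[boxpts(1,0,1)] 
print("t",ctrl.current_clock())
E
```

```text
t 11.3667 [-0.1  0.4 -3. ]
touch True z err -0.7 t 14.0
t 15.9083
```

View pics/w1.png

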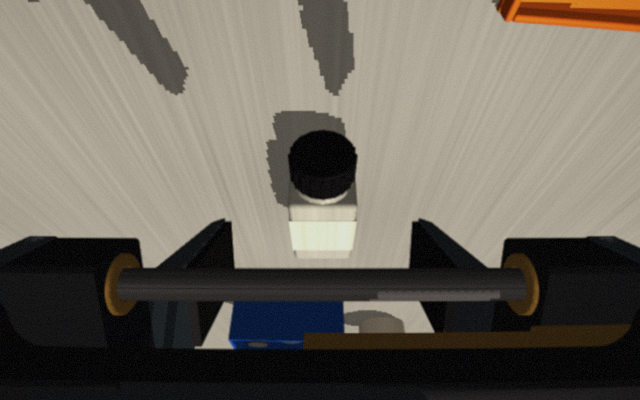

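The tin lies flat and centred between the fingers, cap at (322,165) pointing towards +y, aligned. Now the second quarter turn.

```bash
python3 - <<'E'
from h import *
W=D(90);E_=D(270)
ctrl.movep([X,Y,.18],tool(W,D(90),-1)); approach(LIE,W,B); grip()
p,R=pose(LIE,W,B,dz=.08); ctrl.move_straight(p,R,vel=.06)
p,R=pose(INV,E_,A,dz=.06); dur(p,R,3.0)
print("t",ctrl.current_clock(),ctrl.current_contact_force().round(1))
lower(INV,E_,A)
c=cams.calibration("wrist");im=cams.grab_frame("wrist");cv2.imwrite("pics/w2.png",im[:,:,::-1])
im=cams.grab_frame("scene");cv2.imwrite("pics/s2.png",cv2.resize(im[150:270,260:420,::-1],(640,480),interpolation=3))
print("t",ctrl.current_clock(),ctrl.current_contact_force().round(1))
E
```

```text
grip 47.4 40.0 t 19.7
t 24.2583 [-0.5 -0.7 -2.8]
touch True z err 0.1 t 26.1
t 26.15 [0.1 1.6 5.8]
```

View pics/w2.png

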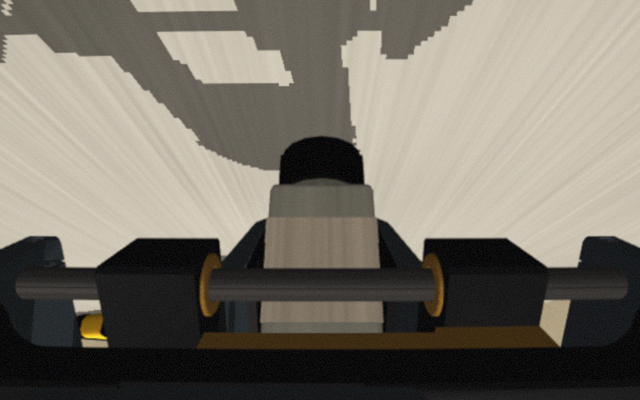

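View pics/s2.png

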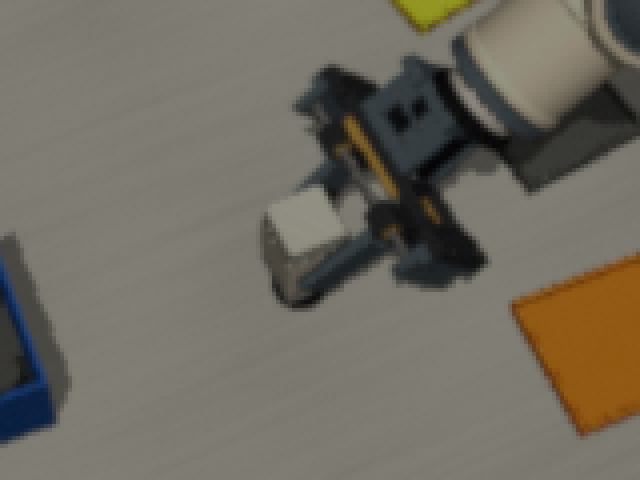

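The tin stands upside down: bare underside on top at (305,215) in the crop, cap at (298,295) on the bench. Touch came within 0.1 mm of nominal, so it is flat. Release, back off and let it stand for 1.5 s.

```bash
python3 - <<'E'
from h import *
W=D(90);E_=D(270)
ctrl.gripper_to(1.0); print("t",ctrl.current_clock())
p=ctrl.current_eef_pos()-ctrl.current_tcp_rot()[:,2]*.09; ctrl.move_straight(p,vel=.10); 
c=cams.calibration("scene");im=cams.grab_frame("scene");cv2.imwrite("pics/s3.png",cv2.resize(im[150:270,260:420,::-1],(640,480),interpolation=3))
d=cams.masks_of("scene","tin")
for k in d[:2]:
    print(round(k["p"],2),k["extent"],fit(c,TIN,k["mask"].astype(float),(X,Y,0.),inv=True))
ctrl.hold(1.5)
print("t",ctrl.current_clock(),ctrl.current_contact_force().round(1))
E
```

```text
t 26.95
t 29.6 [0.2 0.  0.2]
```

View pics/s3.png

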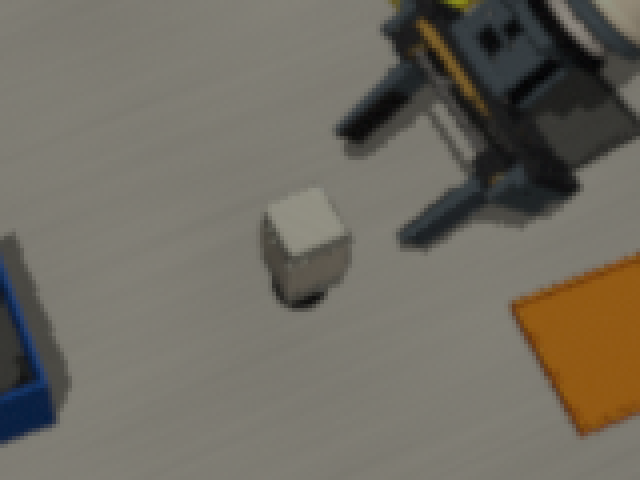

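The tin stands free on its cap at (305,250), fingers well clear, and has been released for about 2.6 s. Now the reverse: regrip, lay it down on the other side of the swing, release.

```bash
python3 - <<'E'
from h import *
W=D(90);E_=D(270)
p,R=pose(INV,E_,A); ctrl.move_straight(p,R,vel=.09); grip()
p,R=pose(INV,E_,A,dz=.06); ctrl.move_straight(p,R,vel=.06)
p,R=pose(LIE,W,B,dz=.10); dur(p,R,3.0)
lower(LIE,W,B); release()
ctrl.movep([X,Y,.18],tool(W,D(90),-1)); p,R=pose(LIE,E_,B,back=.11); ctrl.movep(p,R)
im=cams.grab_frame("wrist");cv2.imwrite("pics/w4.png",im[:,:,::-1])
print("t",ctrl.current_clock())
E
```

```text
grip 47.2 40.0 t 31.5
touch True z err 0.1 t 38.4
t 41.9083
```

View pics/w4.png

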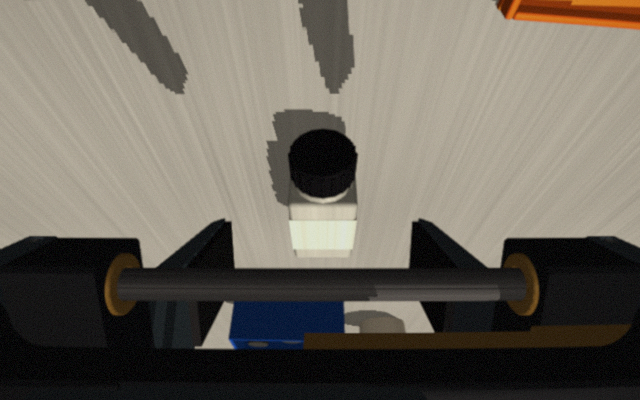

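The tin lies as before, cap at (322,162), aligned. Now the last quarter turn to upright and the placing in the tray.

```bash
python3 - <<'E'
from h import *
W=D(90);E_=D(270); TR=[.4752,.2844,.054]
p,R=pose(LIE,E_,B); ctrl.move_straight(p,R,vel=.09); grip()
p,R=pose(LIE,E_,B,dz=.09); ctrl.move_straight(p,R,vel=.06)
p,R=pose(UP,W,A,dz=.06); dur(p,R,3.0)
p,R=pose(TR,W,A,dz=.05); ctrl.move_straight(p,R,vel=.10)
print("t",ctrl.current_clock(),ctrl.current_contact_force().round(1))
lower(TR,W,A); release(.12)
p=ctrl.current_eef_pos(); ctrl.move_straight(p+[0,0,.06],vel=.15)
print("t",ctrl.current_clock())
a=cams.grab_frame("scene");b=cams.grab_frame("top");T=cams.calibration("top")
g=b[190:245,205:265].max(2)
for d in cams.masks_of("top","tin_cap")[:2]: print(round(d["p"],2),d["extent"])
cv2.imwrite("pics/end.png",cv2.hconcat([cv2.resize(a[130:280,340:490,::-1],(400,400),interpolation=3),cv2.resize(b[165:265,190:290,::-1],(400,400),interpolation=3)]))
print("expected cap px",project(T,[[.4752,.2844,.112]]),"tray",project(T,[[.4752,.2844,.01]]))
E
```

```text
grip 47.7 40.0 t 44.0
t 51.6333 [ 0.2 -0.8 -3.2]
touch True z err 0.1 t 53.2
t 55.725
expected cap px [[228.07092418 210.9024285 ]] tray [[233.10126223 214.56416313]]
```

View pics/end.png

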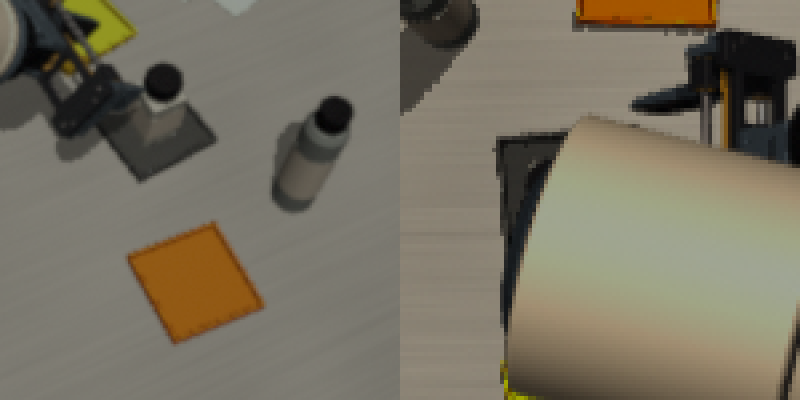

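The picture shows the tin upright in the steel tray, cap at (163,82) in the left crop, fingers clear of it. One quick numeric check of the centring, then hand in.

```bash
python3 - <<'E'
from h import *
print(project(cams.calibration("scene"),[[.4752,.2844,.112]]),"seen ~(401.1,160.8); tcp",ctrl.current_eef_pos().round(3),ctrl.current_contact_force().round(1))
print(ctrl.finish_job(),ctrl.current_clock())
E
```

```text
[[400.57392403 158.21901187]] seen ~(401.1,160.8); tcp [0.474 0.201 0.183] [-0.5  0.1 -0.4]
the job is handed in; nothing more can be done
the job is handed in; nothing more can be done
```

The tin stood released on its cap for over 2.5 s, then I turned it upright and stood it in the steel tray, within a few mm of the middle by the scene camera; the job was handed in at about 56 s with the fingers clear, and I did not re-measure the bin, spray can and tub afterwards.

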